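# Swing out the folding crank of a ham press and wind it down

### The job

The ham press on the counter is still open. Take the upright wooden knob of the folding crank on top of its handwheel, swing the crank clockwise (seen from above) right out until it snaps home against its stop, then wind the wheel clockwise a good half turn until it stops, so that the pressing plate comes down on the ham. Leave the crank swung out and let go of it.

Things in the scene. Friction and masses are not known exactly. Their poses are not given: they have to be found in the camera images.
- crank_knob (a point): Centre of the upright dark-wood knob (26 mm wide, 50 mm tall, foot 217 mm above the counter) at the end of the press's folding crank, 60 mm from its pivot; spins freely on its pin. The flat aluminium arm (18 mm wide, 7 mm thick) lies 28 mm below this point. Not the smaller crank (knob 28 mm wide, 26 mm tall) on the wooden spice mill near by.
- wheel_centre (a point): Centre of the top face of the press's level handwheel (dark steel disc, 120 mm wide, 203 mm up, above two steel posts; press fixed), on its upright axis. z up; x turns with the wheel and points to the crank's pivot, a boss 40 mm from the axis. Crank folded: knob at x = -20 mm, y = 0, across the axis from the pivot. Crank swung out: knob at x = +100 mm, y = 0.
- handle (a joint): Swing of the crank about its upright pivot, rad: 0 folded (start), grows clockwise seen from above, 3.14 fully out at its stop; the knob passes the wheel's +y side. It cannot swing the other way. It swings lightly (1 N at the knob) until about 25 degrees before the stop, where about 4 N takes it over a sprung ball catch that then keeps it out.
- wheel (a joint): Turn of the handwheel, rad: 0 at the start, grows clockwise seen from above, stop at 3.32 (190 degrees). A bolt locks it until the crank is within about 15 degrees of fully out; then it turns with about 3 N at the knob and stays where it is left. The pressing plate sinks 22 mm over the whole turn.

How it is judged:
By the outcome, as a careful person would: the job done as asked, in the order asked, and still so for the second after the job is handed in, with the robot touching nothing.
It also fails if it takes over 56 s, if anything falls off the work surface, if the arm or the gripper's body presses on something with over 40 N, if the wrist force passes 120 N, or if a joint passes its speed limit or range.

### The arm

A 6-joint arm with a two-finger parallel gripper is mounted at the origin on the work surface. World frame = base frame: x ahead of the robot, y to its left, z up, the work surface at z = 0. Lengths are in m, angles in rad, forces in N, time in s.
With the tool pointing down it reaches from about 0.4 to 0.825 m from the base axis. Payload 7 kg.
Tool frame: the origin (TCP) lies at the centre of the arm's flange, where the gripper is bolted on; the fingertips stand 178 mm ahead of it and the grasp point (between the pads) lies 159 mm ahead of it; z points along the fingers, y is the direction in which the jaws open and shut (so a half turn about z gives the same grasp; the last joint's range is limited). The gripper opens to 88 mm and grips with 3 to 60 N. Pads are 19 mm wide; open, the fingers measure 130 mm over their backs; the gripper's body (78 mm by 193 mm) begins 47 mm behind the grasp point.
Start: joints at [1.45, 0.359, 0.012, 0, -1.224, -0.288], TCP at [0.268, 0.619, 0.405] pointing down, gripper open.
Joint ranges: [-3.07, 3.07], [-1.43, 2.12], [-1.02, 1.25], [-3.03, 1.67], [-3.05, -0], [-3.03, 3.03]. Speed limits (rad/s): [2.39, 2.39, 3.01, 3.14, 3.14, 3.14].

### API

Orientations are given as [roll, pitch, yaw] about the fixed x, y, z axes, in that order (R = Rz(yaw) Ry(pitch) Rx(roll)).
In Python, from station import * gives the robot as it stands.
- The arm moves only by the tool send_rows, never from a script. Its argument "motion" is a list of rows, each an object with "offset": the shift along the tool's x, y, z in cm, a list of three; "turn": the turn about the tool's z in degrees. In form: [{"offset": [x, y, z], "turn": turn}, ...]. A call has 1 to 8 rows; each row is the pose to reach, as a shift and turn from the pose commanded when the call began, along the tool's axes at that moment; what a row does not reach only later rows make up. A row lasts 1/10 s, in which the tool goes at most 50 mm and 8.59 degrees, less where a joint would pass 70% of its speed; a pose out of reach is approached as far as the arm can. A call with a gripper value outside its range is refused whole. "hand" is the opening, from -1 (shut) to 1 (fully open), set as the call begins (left out, the last holds). The fingers move at their own pace and stop on an object; "squeeze" is the grip in N (left out, the last holds). Time passes only in rows, so rows that repeat a pose let the fingers close. It gives the time, the measured TCP pose, the force and the opening at its end, in the units of the state.
- get_state(): the state, without advancing time (a new reading comes with each control period).
- grab_frame(name): name is "side" or "top" or "wrist"; returns a dict with "frame" (480x640x3 uint8, blue, green, red), "range_z" (480x640 float32, m along the optical axis (not along the pixel's ray), 0 where there is no reading), "vertical_fov" (degrees; the focal length in pixels is half the picture's height over the tangent of half this angle, whatever the lens; pixels are square), "cx", "cy" (the principal point, pixels), "cam_to_world" (4x4, takes a point from camera to world coordinates). Camera axes: x right, y up, looking along -z (the intrinsics and any distortion apply to the point x, -y, -z); pixel columns grow to the right and rows downward; lengths in m; the calibration is good to about 2 mm. A picture is of the moment at which its call begins.
- job_done(): hands the job in, once; it reports no verdict.
The state is a dict: "t": time; "q": joint angles; "qd": joint speeds; "joint_efforts": joint torques, N m; "eef_pos": TCP position; "ee_rot": TCP orientation; "force": force on the tool from outside, world axes, zero at the start; "moment": the same for the moment, N m; "width": finger opening in m.
Only numpy, scipy, OpenCV 4.12 (cv2) and the standard library are available. Lean on these libraries where they do the work, as an engineer would, in place of code of your own. Each camera call takes 0.05 s, during which the arm holds its last target. There are 200 camera calls.

## Working session

There is one attempt and no reset: what is moved stays moved. The work goes in short steps, Python scripts to look and compute and a tool call to move; the robot and the scene stay as the last step left them, time stands still between calls to the robot, and variables do not carry over. Pictures are saved under pics/ and viewed, about 8 in all and at most 12, crops included, and the job is handed in when it is done.

Besides the shell and the picture viewer there is one more tool, called after "Call:" by a JSON object that holds its "api" and its "payload", one argument or row to a line. send_rows: Moves the arm, as the interface text tells. Its arguments: {"type":"object","properties":{"motion":{"type":"array"},"hand":{"type":"number"},"squeeze":{"type":"number"}},"required":["motion"]}

```bash
mkdir -p pics; ls; python3 - <<'E'
from station import *
import cv2
s=get_state();print({k:(v if not hasattr(v,'round') else v) for k,v in s.items()})
for n in("side","top"):
    g=grab_frame(n);cv2.imwrite(f"pics/{n}0.png",g["frame"]);print(n,g["vertical_fov"],g["cx"],g["cy"],g["cam_to_world"].round(3).tolist(),[k for k in g])
E
```

```text
pics
{'t': 0.0, 'q': array([ 1.45010230e+00,  3.59367238e-01,  1.10146736e-02, -3.59897302e-04,
       -1.22411703e+00, -2.88085043e-01]), 'qd': array([ 7.41102773e-05,  1.47089393e-03, -1.82606728e-03,  3.20598720e-03,
       -8.59779556e-04, -7.55136155e-04]), 'joint_efforts': array([-1.12793503e-03, -5.82697105e+01,  2.93045944e+01,  6.99684396e+00,
        6.78032055e-03, -1.68340212e-04]), 'eef_pos': array([0.26823328, 0.61917695, 0.40371416]), 'ee_rot': array([ 3.13989221e+00, -1.51069610e-04, -4.08901510e-01]), 'force': array([0.15425949, 0.7077509 , 0.23832926]), 'moment': array([0.02897925, 0.03028089, 0.0152739 ]), 'width': 0.08770004487835627}
side 52.84439707637075 318.8882303603324 239.55480442546406 [[-1.0, -0.017, -0.003, 0.552], [0.008, -0.621, 0.784, 0.571], [-0.015, 0.784, 0.621, 0.665], [0.0, 0.0, 0.0, 1.0]] ['frame', 'range_z', 'vertical_fov', 'cx', 'cy', 'cam_to_world']
top 51.064975494057116 316.86944945748337 238.52971499817716 [[-0.028, 0.998, -0.061, 0.548], [-0.999, -0.026, 0.035, 0.057], [0.033, 0.062, 0.998, 0.908], [0.0, 0.0, 0.0, 1.0]] ['frame', 'range_z', 'vertical_fov', 'cx', 'cy', 'cam_to_world']
```

View pics/side0.png

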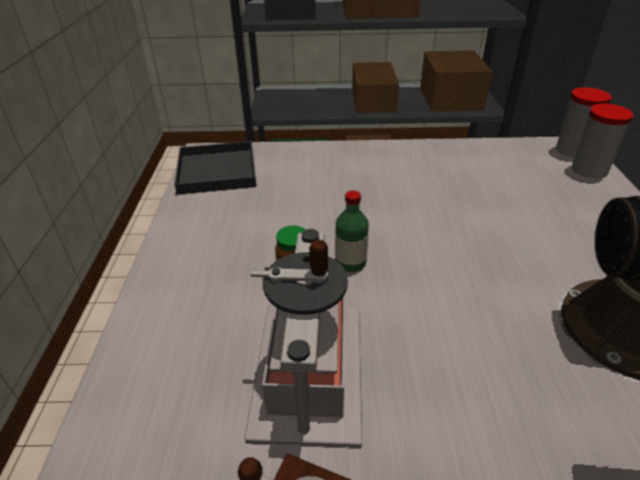

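View pics/top0.png

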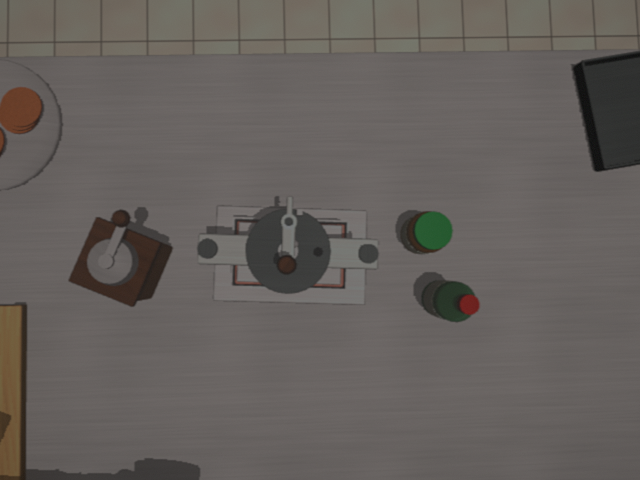

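The side view shows the press with the knob at about (318,257), plus the jar and bottle behind it. In the top view the knob is at (287,265), the pivot boss at (289,222), the wheel centre at about (288,250), and the jar and bottle to the right at (433,230) and (465,302). The mill at (110,260) is the decoy.

```bash
cat >h.py <<'E'
from station import *
import cv2, numpy as np
def ray(g,u,v):
    f=240/np.tan(np.radians(g["vertical_fov"]/2));T=g["cam_to_world"]
    d=T[:3,:3]@np.array([(u-g["cx"])/f,-(v-g["cy"])/f,-1]);return T[:3,3],d
def plane(g,u,v,z):
    o,d=ray(g,u,v);return o+d*(z-o[2])/d[2]
def depth(g,u,v):
    o,d=ray(g,u,v);return o+d*g["range_z"][int(v),int(u)]
def tri(a,b):
    (o,d),(p,e)=a,b;s=np.linalg.lstsq(np.c_[d,-e],p-o,rcond=None)[0]
    x,y=o+s[0]*d,p+s[1]*e;return (x+y)/2,np.linalg.norm(x-y)
def blobs(g,mask,box,amin=20):
    u0,v0,u1,v1=box;m=np.zeros_like(mask);m[v0:v1,u0:u1]=mask[v0:v1,u0:u1]
    n,l,st,c=cv2.connectedComponentsWithStats(m)
    return [(st[i].tolist(),c[i].round(1).tolist()) for i in range(1,n) if st[i][4]>amin]
def brown(g):
    b,gr,r=[g["frame"][...,i].astype(int) for i in range(3)]
    return ((r>1.5*b)&(r-b>12)&(r<130)).astype(np.uint8)
E
python3 - <<'E'
from h import *
t=grab_frame("top");s=grab_frame("side")
bt=blobs(t,brown(t),(255,225,325,295));bs=blobs(s,brown(s),(300,230,340,285))
print(bt,bs)
for q in bt[:2]:
    for w in bs[:2]:print(tri(ray(t,*q[1]),ray(s,*w[1])))
print("knob top",depth(t,287,265),plane(t,*bt[0][1],.255))
# wheel: dark greyish, depth near .203
Z=np.zeros((480,640));
f=240/np.tan(np.radians(t["vertical_fov"]/2));T=t["cam_to_world"]
v,u=np.mgrid[:480,:640];d=np.stack([(u-t["cx"])/f,-(v-t["cy"])/f,-np.ones_like(u)],-1)*t["range_z"][...,None]
P=d@T[:3,:3].T+T[:3,3]
m=((abs(P[...,2]-.203)<.025)&(abs(u-288)<60)&(abs(v-250)<60)).astype(np.uint8)
c,_=cv2.findContours(m,0,1);c=max(c,key=cv2.contourArea);(cu,cv),r=cv2.minEnclosingCircle(c)
print("wheel",cu,cv,r,P[int(cv)+10,int(cu)+20],plane(t,cu,cv,.203), cv2.fitEllipse(c))
for n,p in dict(boss=(289,222),jar=(433,230),bottle=(469,304),bot2=(455,300)).items():print(n,depth(t,*p))
cvw=__import__("cv2");cvw.imwrite("pics/c1.png",np.hstack([cvw.resize(t["frame"][190:310,230:350],(480,480),interpolation=2),cvw.resize(s["frame"][220:300,265:345],(320,480))]))
E
```

```text
[([279, 257, 16, 15, 187], [286.1, 264.2])] [([310, 239, 17, 37, 473], [318.3, 256.0])]
(array([0.55522135, 0.07503112, 0.24406165]), np.float64(0.0001975976190769095))
knob top [0.5540201  0.07330012 0.26602499] [0.55519543 0.07472666 0.255     ]
wheel 288.0 251.0 61.40042495727539 [0.5594313  0.0454041  0.20215469] [0.5741906  0.07306458 0.203     ] ((287.78887939453125, 248.97071838378906), (84.60809326171875, 111.22245025634766), 92.50877380371094)
boss [0.61356056 0.07036499 0.21764989]
jar [ 0.60600999 -0.16126313  0.09818058]
bottle [ 0.48994759 -0.19131133  0.16857132]
bot2 [ 0.49462791 -0.1787654   0.14229936]
```

View pics/c1.png

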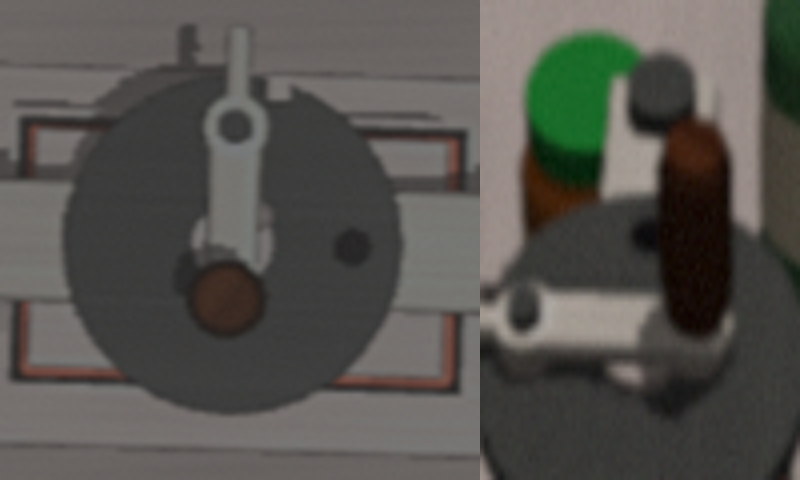

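The crop shows the dark-wood knob on its arm, the boss and the round wheel, and the fits agree: knob centre (0.555, 0.075, 0.244), wheel centre about (0.5745, 0.0733), pivot about (0.6146, 0.0702). The bottle and jar top out near 0.17 m, well below the gripper. I'll lift and travel now.

Call:
{"api": "send_rows", "payload": {
  "motion": [
    {"offset": [0,0,-4],"turn": 0},
    {"offset": [2,2,-8],"turn": 0},
    {"offset": [6,5,-8],"turn": 0},
    {"offset": [10,8,-8],"turn": 0},
    {"offset": [14,11,-8],"turn": 0},
    {"offset": [18,14,-8],"turn": 0},
    {"offset": [22,17,-8],"turn": 0},
    {"offset": [26,20,-8],"turn": 0}
  ],
  "hand": 1
}}

```text
t: 1.0
eef_pos: [0.4278, 0.3305, 0.4848]
ee_rot: [-3.141, -0.0, -0.408]
force: [1.3, 0.2, 0.0]
width: 0.0873
```

Call:
{"api": "send_rows", "payload": {
  "motion": [
    {"offset": [4,3.4,0],"turn": 0},
    {"offset": [8,6.8,0],"turn": -5},
    {"offset": [12,10.2,0],"turn": -11},
    {"offset": [16,13.5,0],"turn": -17},
    {"offset": [19,16,0],"turn": -23.4},
    {"offset": [22,18.5,0],"turn": -23.4},
    {"offset": [22,18.5,0],"turn": -23.4},
    {"offset": [22,18.5,0],"turn": -23.4}
  ]
}}

```text
t: 1.8
eef_pos: [0.5559, 0.0743, 0.4843]
ee_rot: [3.142, 0.001, -0.003]
force: [-0.7, 1.4, -0.4]
width: 0.0876
```

```bash
python3 - <<'E'
from h import *
s=get_state();print(s["t"],s["eef_pos"],s["ee_rot"],s["q"],s["force"],s["moment"])
g=grab_frame("wrist");cv2.imwrite("pics/w1.png",g["frame"])
print(g["cam_to_world"].round(3).tolist())
for st,c in blobs(g,brown(g),(0,0,640,480),100): print(st,c,depth(g,*c),plane(g,*c,.265),plane(g,*c,.25))
E
```

```text
1.8 [0.55593556 0.07432778 0.48427549] [ 3.14151160e+00  6.83682414e-04 -2.97606744e-03] [ 4.81819841e-01  1.28600866e-01 -1.13552512e-01 -2.54277495e-04
 -1.32928563e+00  1.08606134e+00] [-0.73282289  1.40111432 -0.43906703] [-0.02095262 -0.00767016 -0.0060777 ]
[[-0.003, 0.955, 0.297, 0.638], [-1.0, -0.003, -0.001, 0.075], [-0.0, -0.297, 0.955, 0.466], [0.0, 0.0, 0.0, 1.0]]
[0, 109, 15, 31, 301] [5.2, 124.4] [0.63044044 0.30972362 0.16338292] [0.63287367 0.23068036 0.265     ] [0.6325145  0.24234817 0.25      ]
[521, 108, 56, 72, 1050] [537.4, 140.5] [ 0.61244027 -0.12976194  0.08804991] [ 0.62426827 -0.03396088  0.265     ] [ 0.62326561 -0.0420819   0.25      ]
[0, 119, 139, 144, 10191] [75.8, 183.4] [0.57750748 0.29695809 0.1134951 ] [0.60339753 0.20129959 0.265     ] [0.60083424 0.21077042 0.25      ]
[304, 252, 24, 19, 134] [315.6, 260.2] [0.56226429 0.07746878 0.26949519] [0.56053564 0.07753353 0.265     ] [0.5547673  0.07774963 0.25      ]
[306, 273, 30, 6, 106] [319.3, 276.0] [0.55292764 0.07551879 0.26917944] [0.55112433 0.07553741 0.265     ] [0.54465226 0.07560424 0.25      ]
[609, 275, 31, 18, 341] [623.3, 283.1] [ 0.50082901 -0.1788943   0.16520623] [ 0.54629145 -0.09466617  0.265     ] [ 0.53945799 -0.1073265   0.25      ]
[95, 318, 38, 68, 1189] [110.5, 352.0] [0.58720398 0.12140487 0.39063938] [0.50260626 0.19978112 0.265     ] [0.49250619 0.20913841 0.25      ]
[509, 318, 37, 68, 1062] [529.5, 352.0] [0.58700325 0.02847335 0.39076036] [ 0.50184986 -0.04911232  0.265     ] [ 0.49169324 -0.05836631  0.25      ]
[284, 398, 356, 24, 5933] [480.9, 411.9] [0.57979353 0.04231376 0.40078686] [ 0.45852249 -0.02542026  0.265     ] [ 0.44512602 -0.03290265  0.25      ]
```

View pics/w1.png

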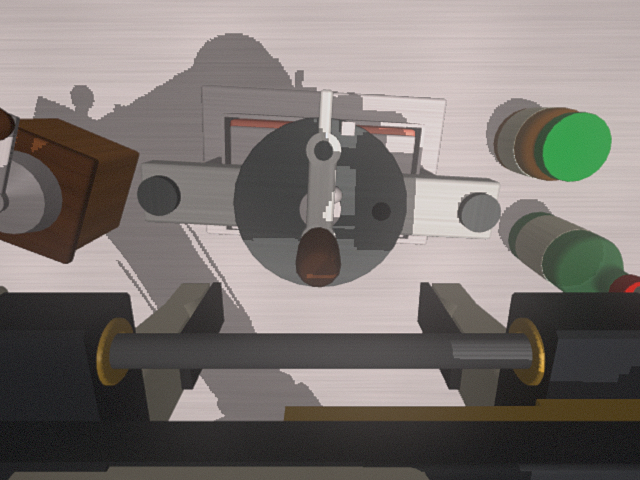

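The wrist view puts the knob at (318,258) between the fingers, agreeing with the triangulation to about 1 mm. The boss is at (323,150). Next I descend and close.

Call:
{"api": "send_rows", "payload": {
  "motion": [
    {"offset": [-0.1,-0.1,2],"turn": 0},
    {"offset": [-0.1,-0.1,4],"turn": 0},
    {"offset": [-0.1,-0.1,6],"turn": 0},
    {"offset": [-0.1,-0.1,7],"turn": 0},
    {"offset": [-0.1,-0.1,7.9],"turn": 0},
    {"offset": [-0.1,-0.1,7.9],"turn": 0},
    {"offset": [-0.1,-0.1,7.9],"turn": 0}
  ]
}}

```text
t: 2.55
eef_pos: [0.5549, 0.0766, 0.4064]
ee_rot: [-3.142, -0.001, 0.0]
force: [-0.3, -0.7, -0.1]
width: 0.0877
```

Call:
{"api": "send_rows", "payload": {
  "motion": [
    {"offset": [0,0,0],"turn": 0},
    {"offset": [0,0,0],"turn": 0},
    {"offset": [0,0,0],"turn": 0},
    {"offset": [0,0,0],"turn": 0},
    {"offset": [0,0,0],"turn": 0},
    {"offset": [0,0,0],"turn": 0},
    {"offset": [0,0,0],"turn": 0},
    {"offset": [0,0,0],"turn": 0}
  ],
  "hand": -1,
  "squeeze": 20
}}

```text
t: 3.35
eef_pos: [0.5547, 0.0762, 0.4057]
ee_rot: [-3.142, -0.0, -0.001]
force: [0.3, 0.8, 0.0]
width: 0.0294
```

```bash
python3 - <<'E'
from h import *
s=get_state();print(s["t"],s["eef_pos"],s["ee_rot"],s["force"],s["moment"],s["width"])
# swing path relative to knob start, tool axes cm (x=wx, y=-wy), axis angle -4.5deg
for ax in (-4.5,-3):
  for h in range(0,181,10):
    a=np.radians(180+ax-h);b=np.radians(180+ax)
    print(h,[round(6*(np.cos(a)-np.cos(b)),2),round(-6*(np.sin(a)-np.sin(b)),2)],end=" ")
  print()
E
```

```text
3.35 [0.55474783 0.07624912 0.40565649] [-3.14158242e+00 -8.60069094e-06 -5.00739746e-04] [0.27265559 0.77511026 0.00502366] [-0.03374277 -0.05686644  0.066871  ] 0.029445957484631
0 [np.float64(0.0), np.float64(-0.0)] 10 [np.float64(0.17), np.float64(-1.03)] 20 [np.float64(0.52), np.float64(-2.02)] 30 [np.float64(1.04), np.float64(-2.93)] 40 [np.float64(1.7), np.float64(-3.73)] 50 [np.float64(2.5), np.float64(-4.41)] 60 [np.float64(3.4), np.float64(-4.94)] 70 [np.float64(4.38), np.float64(-5.31)] 80 [np.float64(5.41), np.float64(-5.5)] 90 [np.float64(6.45), np.float64(-5.51)] 100 [np.float64(7.48), np.float64(-5.34)] 110 [np.float64(8.47), np.float64(-4.99)] 120 [np.float64(9.38), np.float64(-4.47)] 130 [np.float64(10.19), np.float64(-3.81)] 140 [np.float64(10.87), np.float64(-3.01)] 150 [np.float64(11.4), np.float64(-2.11)] 160 [np.float64(11.76), np.float64(-1.13)] 170 [np.float64(11.95), np.float64(-0.1)] 180 [np.float64(11.96), np.float64(0.94)] 
0 [np.float64(0.0), np.float64(-0.0)] 10 [np.float64(0.15), np.float64(-1.04)] 20 [np.float64(0.47), np.float64(-2.03)] 30 [np.float64(0.96), np.float64(-2.95)] 40 [np.float64(1.6), np.float64(-3.78)] 50 [np.float64(2.38), np.float64(-4.48)] 60 [np.float64(3.27), np.float64(-5.03)] 70 [np.float64(4.24), np.float64(-5.42)] 80 [np.float64(5.26), np.float64(-5.64)] 90 [np.float64(6.31), np.float64(-5.68)] 100 [np.float64(7.34), np.float64(-5.53)] 110 [np.float64(8.34), np.float64(-5.21)] 120 [np.float64(9.26), np.float64(-4.72)] 130 [np.float64(10.08), np.float64(-4.07)] 140 [np.float64(10.78), np.float64(-3.3)] 150 [np.float64(11.34), np.float64(-2.41)] 160 [np.float64(11.73), np.float64(-1.44)] 170 [np.float64(11.95), np.float64(-0.42)] 180 [np.float64(11.98), np.float64(0.63)]
```

Call:
{"api": "send_rows", "payload": {
  "motion": [
    {"offset": [0,0,0],"turn": 0},
    {"offset": [0,0,0],"turn": 0},
    {"offset": [0.07,-0.5,0],"turn": 0},
    {"offset": [0.17,-1.03,0],"turn": 0},
    {"offset": [0.33,-1.53,0],"turn": 0},
    {"offset": [0.52,-2.02,0],"turn": 0},
    {"offset": [0.77,-2.48,0],"turn": 0},
    {"offset": [1.03,-2.93,0],"turn": 0}
  ]
}}

```text
t: 4.15
eef_pos: [0.5652, 0.1062, 0.4056]
ee_rot: [-3.141, 0.0, -0.0]
force: [-1.6, 0.3, 0.6]
width: 0.0252
```

Call:
{"api": "send_rows", "payload": {
  "motion": [
    {"offset": [0.64,-0.81,0],"turn": 0},
    {"offset": [1.42,-1.5,0],"turn": 0},
    {"offset": [2.32,-2.05,0],"turn": 0},
    {"offset": [3.3,-2.43,0],"turn": 0},
    {"offset": [4.32,-2.63,0],"turn": 0},
    {"offset": [5.37,-2.66,0],"turn": 0},
    {"offset": [5.37,-2.66,0],"turn": 0}
  ]
}}

```text
t: 4.85
eef_pos: [0.6204, 0.1321, 0.4056]
ee_rot: [3.141, -0.001, -0.001]
force: [0.1, 0.4, 1.3]
width: 0.0254
```

```bash
python3 - <<'E'
from h import *
s=get_state();print(s["t"],s["eef_pos"],s["ee_rot"],s["force"],s["moment"],s["width"])
t=grab_frame("top");cv2.imwrite("pics/t2.png",cv2.resize(t["frame"][150:330,200:380],(540,540)))
E
```

```text
4.85 [0.6204451  0.13212506 0.40560114] [ 3.14136278e+00 -1.04251179e-03 -8.22597461e-04] [0.09629147 0.43303504 1.29843677] [ 0.0899193  -0.16066679  0.00668972] 0.02537296384404437
```

View pics/t2.png

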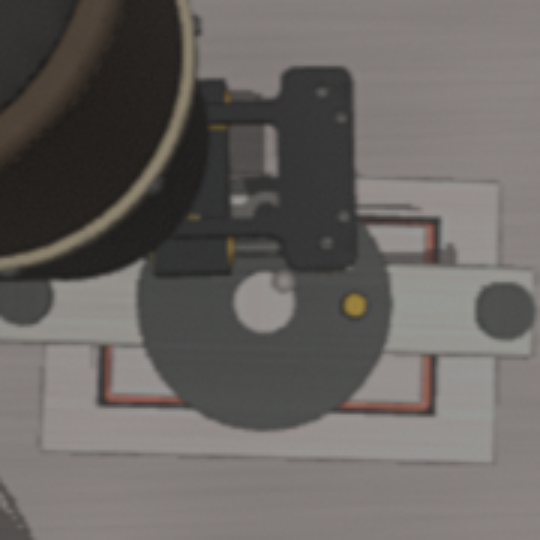

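The top view shows the crank following: the wheel has not moved, its bolt at (355,305) is visible, and the gripper is on the +y side. I'll carry on along the 60 mm circle.

Call:
{"api": "send_rows", "payload": {
  "motion": [
    {"offset": [1.0,0.2,0],"turn": 0},
    {"offset": [1.98,0.57,0],"turn": 0},
    {"offset": [2.88,1.1,0],"turn": 0},
    {"offset": [3.68,1.77,0],"turn": 0},
    {"offset": [4.35,2.57,0],"turn": 0},
    {"offset": [4.74,3.19,0],"turn": 0},
    {"offset": [4.74,3.19,0],"turn": 0}
  ]
}}

```text
t: 5.6
eef_pos: [0.6676, 0.0989, 0.4058]
ee_rot: [-3.142, -0.002, -0.001]
force: [5.9, 2.3, -1.8]
width: 0.0256
```

Call:
{"api": "send_rows", "payload": {
  "motion": [
    {"offset": [0.35,0.4,0],"turn": 0},
    {"offset": [0.54,0.77,0],"turn": 0},
    {"offset": [0.66,1.1,0],"turn": 0},
    {"offset": [0.75,1.47,0],"turn": 0},
    {"offset": [0.82,1.85,0],"turn": 0},
    {"offset": [0.87,2.2,0],"turn": 0}
  ]
}}

```text
t: 6.2
eef_pos: [0.6732, 0.0775, 0.4053]
ee_rot: [3.141, 0.005, -0.001]
force: [-10.4, 6.1, 4.9]
width: 0.0254
```

Call:
{"api": "send_rows", "payload": {
  "motion": [
    {"offset": [0.02,0.35,0],"turn": 0},
    {"offset": [0.03,0.65,0],"turn": 0},
    {"offset": [0.03,0.9,0],"turn": 0},
    {"offset": [0.03,1.05,0],"turn": 0},
    {"offset": [0.03,1.05,0],"turn": 0}
  ]
}}

```text
t: 6.7
eef_pos: [0.6736, 0.0663, 0.4054]
ee_rot: [3.14, 0.005, -0.001]
force: [-7.0, -0.5, 2.8]
width: 0.0256
```

```bash
python3 - <<'E'
from h import *
s=get_state();print(s["t"],s["eef_pos"],s["ee_rot"],s["force"],s["moment"],s["width"])
t=grab_frame("top");w=grab_frame("side")
cv2.imwrite("pics/t3.png",np.hstack([cv2.resize(t["frame"][150:330,200:380],(400,400)),cv2.resize(w["frame"][180:330,220:370],(400,400))]))
E
```

```text
6.7 [0.67360768 0.06625205 0.40536345] [ 3.13977489e+00  5.14074375e-03 -1.06036473e-03] [-7.0396335  -0.47461175  2.76370925] [0.0081784  2.68206204 0.00942822] 0.025572999435556736
```

View pics/t3.png

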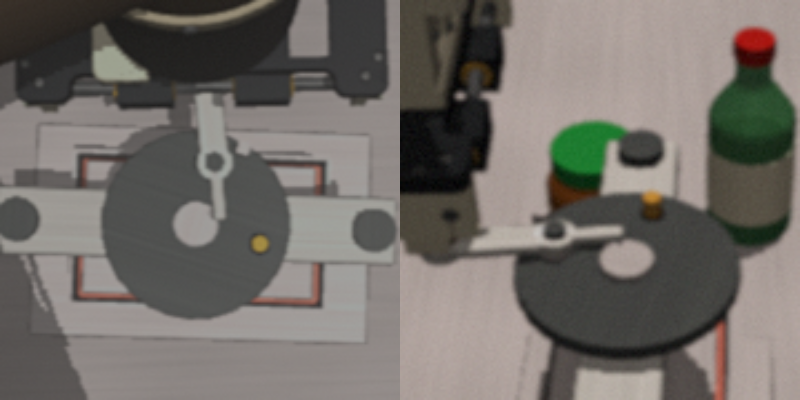

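The pictures show the wheel already turned about 15° clockwise: the bolt is at (260,243) in the left crop. The crank at (208,95)–(220,215) is still about 20° short of straight, so it is not yet over the catch. The radius was 1–2 mm too short. I'll grip harder and pull outward, which drives the crank out without winding the wheel.

Call:
{"api": "send_rows", "payload": {
  "motion": [
    {"offset": [0,0,0],"turn": 0},
    {"offset": [0,0,0],"turn": 0},
    {"offset": [0.2,0,0],"turn": 0},
    {"offset": [0.4,0,0],"turn": 0},
    {"offset": [0.4,0,0],"turn": 0}
  ],
  "squeeze": 50
}}

```text
t: 7.3
eef_pos: [0.6754, 0.0659, 0.4049]
ee_rot: [3.138, 0.012, -0.001]
force: [-20.3, 0.0, 9.6]
width: 0.025
```

```bash
cat >>h.py <<'E'
def wheel(show=None):
    t=grab_frame("top");s=get_state()
    b,g,r=[t["frame"][...,i].astype(int) for i in range(3)]
    m=((r>1.4*b)&(g>1.2*b)&(r>70)).astype(np.uint8)
    bl=blobs(t,m,(235,195,345,310),8)
    C=np.array([.5747,.0733])
    for st,c in bl:
        p=plane(t,*c,.21)[:2]-C;print("bolt",c,st[4],"r",np.hypot(*p).round(4),"ang",np.degrees(np.arctan2(p[1],p[0])).round(1))
    k=s["eef_pos"][:2]-C;print("knob r",np.hypot(*k).round(4),"ang",np.degrees(np.arctan2(k[1],k[0])).round(1),s["t"],s["eef_pos"].round(4),s["force"].round(1))
    # light arm pixels (crank) above the wheel disc
    if show: cv2.imwrite(show,cv2.resize(t["frame"][150:330,200:380],(540,540)))
    return t
E
python3 - <<'E'
from h import *
t=wheel("pics/t4.png")
i=cv2.imread("pics/t2.png");j=cv2.resize(i,(180,180),interpolation=cv2.INTER_AREA)
b,g,r=[j[...,k].astype(int) for k in range(3)];m=((r>1.4*b)&(g>1.2*b)&(r>70));v,u=np.nonzero(m);k=(v>90);c=(u[k].mean()+200,v[k].mean()+150)
p=plane(t,*c,.21)[:2]-[.5747,.0733];print("ref",c,np.hypot(*p),np.degrees(np.arctan2(p[1],p[0])))
E
```

```text
bolt [316.5, 259.3] 55 r 0.0418 ang -108.6
knob r 0.1009 ang -4.2 7.35 [0.6754 0.0659 0.4049] [-19.9   0.6  10.1]
ref (np.float64(317.7037037037037), np.float64(251.37037037037038)) 0.04169013768806777 -93.2941481966978
```

View pics/t4.png

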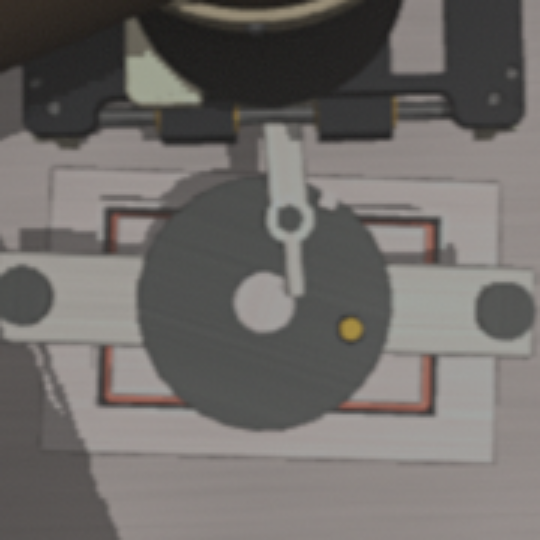

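The crank (from the boss at (290,215) towards (285,130)) is still about 20° short, with the wheel at 15°. Keeping the outward pull, I'll carry the knob round the present pivot to push it over the catch.

Call:
{"api": "send_rows", "payload": {
  "motion": [
    {"offset": [0.2,0.3,0],"turn": 0},
    {"offset": [0.2,0.7,0],"turn": 0},
    {"offset": [0.2,1.1,0],"turn": 0},
    {"offset": [0.1,1.5,0],"turn": 0},
    {"offset": [0,1.9,0],"turn": 0},
    {"offset": [0,1.9,0],"turn": 0}
  ]
}}

```text
t: 7.95
eef_pos: [0.6742, 0.0473, 0.4047]
ee_rot: [3.14, 0.014, -0.001]
force: [-26.2, 4.2, 11.6]
width: 0.0251
```

```bash
python3 - <<'E'
from h import *
wheel("pics/t5.png");print(get_state()["ee_rot"],get_state()["width"])
E
```

```text
bolt [316.5, 259.0] 56 r 0.0417 ang -108.1
knob r 0.1029 ang -14.6 8.0 [0.6743 0.0474 0.4047] [-25.    4.   10.8]
[ 3.13979892e+00  1.43813218e-02 -1.18431923e-03] 0.025301880472343427
```

View pics/t5.png

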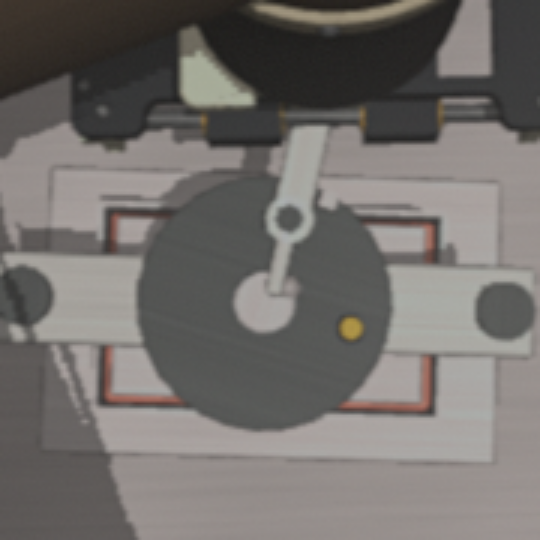

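The wheel has held at 15° and the crank is now within about 4° of radial. A little further should bring it onto the stop.

Call:
{"api": "send_rows", "payload": {
  "motion": [
    {"offset": [-0.05,0.2,0],"turn": 0},
    {"offset": [-0.1,0.4,0],"turn": 0},
    {"offset": [-0.15,0.6,0],"turn": 0},
    {"offset": [-0.15,0.6,0],"turn": 0}
  ]
}}

```text
t: 8.4
eef_pos: [0.6728, 0.0424, 0.4047]
ee_rot: [3.142, 0.014, -0.001]
force: [-25.5, 8.6, 11.7]
width: 0.0253
```

```bash
python3 - <<'E'
from h import *
t=wheel("pics/t6.png");s=get_state();print(s["ee_rot"],s["width"])
# crank line inside wheel: bright pixels between tail & boss via depth-free mask
f=t["frame"][150:330,200:380].astype(int);m=(f.min(2)>115);
print([(v,np.nonzero(m[v,80:115])[0].tolist()[:1],np.nonzero(m[v,80:115])[0].tolist()[-1:]) for v in (42,46,50,56,60,64,80,84,88,92)])
E
```

```text
bolt [316.5, 259.0] 56 r 0.0417 ang -108.1
knob r 0.1029 ang -17.5 8.45 [0.6728 0.0424 0.4047] [-26.2   7.5  11.7]
[ 3.14138773e+00  1.38585345e-02 -5.69858537e-04] 0.02516294539148719
[(42, [], []), (46, [19], [34]), (50, [14], [34]), (56, [10], [34]), (60, [14], [34]), (64, [13], [34]), (80, [12], [19]), (84, [10], [15]), (88, [9], [14]), (92, [3], [13])]
```

View pics/t6.png

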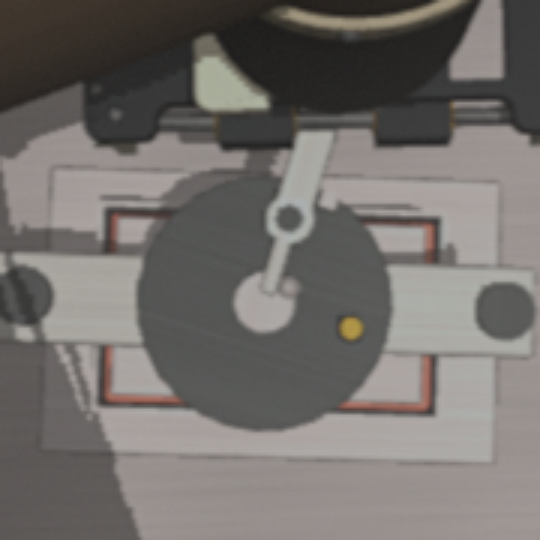

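The crank, from the tail at (267,290) to (317,130), now lies along the boss direction, both about 17° from image up. The crank is out on its stop and the wheel is unchanged at 15°. I'll compute the winding arc.

```bash
python3 - <<'E'
import numpy as np
C=np.array([.575,.073])
def p(a,r=.1005): a=np.radians(a);return C+r*np.array([np.cos(a),np.sin(a)])
prev=np.array([.6778,.0427]);a=-18
for call in range(5):
    rows=[]
    for i in range(8):
        a=max(a-(6 if call or i>1 else 2),-202);d=(p(a)-prev)*100;rows.append((round(float(d[0]),2),round(float(-d[1]),2)))
    prev=prev+np.array([rows[-1][0],-rows[-1][1]])/100;print(a,prev.round(4),rows)
E
```

```text
-58 [ 0.6283 -0.0122] [(-0.84, 0.41), (-0.96, 0.73), (-1.41, 1.69), (-1.95, 2.59), (-2.58, 3.43), (-3.3, 4.2), (-4.09, 4.89), (-4.95, 5.49)]
-106 [ 0.5473 -0.0236] [(-0.92, 0.51), (-1.89, 0.92), (-2.9, 1.23), (-3.93, 1.43), (-4.98, 1.52), (-6.03, 1.51), (-7.08, 1.38), (-8.1, 1.14)]
-154 [0.4847 0.0289] [(-0.99, -0.34), (-1.95, -0.79), (-2.85, -1.33), (-3.69, -1.96), (-4.46, -2.68), (-5.15, -3.47), (-5.75, -4.33), (-6.26, -5.25)]
-202 [0.4818 0.1106] [(-0.41, -0.97), (-0.72, -1.98), (-0.92, -3.01), (-1.01, -4.06), (-1.0, -5.11), (-0.87, -6.16), (-0.63, -7.18), (-0.29, -8.17)]
-202 [0.4818 0.1106] [(0.0, -0.0), (0.0, -0.0), (0.0, -0.0), (0.0, -0.0), (0.0, -0.0), (0.0, -0.0), (0.0, -0.0), (0.0, -0.0)]
```

Call:
{"api": "send_rows", "payload": {
  "motion": [
    {"offset": [-0.7,0.4,0],"turn": 0},
    {"offset": [-0.96,0.73,0],"turn": 0},
    {"offset": [-1.41,1.69,0],"turn": 0},
    {"offset": [-1.95,2.59,0],"turn": 0},
    {"offset": [-2.58,3.43,0],"turn": 0},
    {"offset": [-3.3,4.2,0],"turn": 0},
    {"offset": [-4.09,4.89,0],"turn": 0},
    {"offset": [-4.95,5.49,0],"turn": 0}
  ],
  "squeeze": 35
}}

```text
t: 9.25
eef_pos: [0.6273, -0.0116, 0.4054]
ee_rot: [-3.139, 0.001, -0.0]
force: [-5.8, 13.3, 3.2]
width: 0.0248
```

```bash
python3 - <<'E'
from h import *
wheel("pics/t7.png");s=get_state();print(s["ee_rot"],s["width"],s["moment"])
E
```

```text
bolt [269.1, 208.4] 808 r 0.0641 ang 22.4
bolt [324.9, 197.9] 14 r 0.0901 ang -36.7
bolt [235.8, 213.0] 13 r 0.089 ang 52.6
bolt [277.1, 221.4] 9 r 0.0431 ang 18.6
bolt [304.2, 275.5] 57 r 0.0416 ang -148.1
knob r 0.0998 ang -59.0 9.3 [ 0.6262 -0.0122  0.4055] [-5.5  8.6  0.5]
[-3.13878289e+00  1.82210658e-03 -8.24255816e-04] 0.025193656416694382 [ 3.40331779  1.81533824 -0.00371381]
```

The wheel is at 55° and the knob at −59°, which matches a straight crank. I'll keep winding.

Call:
{"api": "send_rows", "payload": {
  "motion": [
    {"offset": [-0.92,0.51,0],"turn": 0},
    {"offset": [-1.89,0.92,0],"turn": 0},
    {"offset": [-2.9,1.23,0],"turn": 0},
    {"offset": [-3.93,1.43,0],"turn": 0},
    {"offset": [-4.98,1.52,0],"turn": 0},
    {"offset": [-6.03,1.51,0],"turn": 0},
    {"offset": [-7.08,1.38,0],"turn": 0},
    {"offset": [-8.1,1.14,0],"turn": 0}
  ]
}}

```text
t: 10.1
eef_pos: [0.5478, -0.0227, 0.4057]
ee_rot: [-3.139, -0.003, -0.0]
force: [4.8, 10.2, -4.2]
width: 0.0251
```

Call:
{"api": "send_rows", "payload": {
  "motion": [
    {"offset": [-0.99,-0.34,0],"turn": 0},
    {"offset": [-1.95,-0.79,0],"turn": 0},
    {"offset": [-2.85,-1.33,0],"turn": 0},
    {"offset": [-3.69,-1.96,0],"turn": 0},
    {"offset": [-4.46,-2.68,0],"turn": 0},
    {"offset": [-5.15,-3.47,0],"turn": 0},
    {"offset": [-5.75,-4.33,0],"turn": 0},
    {"offset": [-6.26,-5.25,0],"turn": 0}
  ]
}}

```text
t: 10.9
eef_pos: [0.4852, 0.0288, 0.4058]
ee_rot: [3.141, -0.002, -0.001]
force: [7.8, 0.2, -5.7]
width: 0.0252
```

```bash
python3 - <<'E'
from h import *
wheel("pics/t8.png");s=get_state();print(s["ee_rot"],s["width"],s["q"].round(2))
E
```

```text
bolt [260.7, 264.9] 45 r 0.0423 ang 116.7
knob r 0.1 ang -154.1 10.95 [0.4848 0.0296 0.4057] [ 4.   4.8 -5.1]
[-3.14102809e+00 -2.28884681e-03 -7.77197152e-04] 0.025390570100257397 [ 0.47  0.04 -0.39  0.   -1.14  1.1 ]
```

The wheel is at 150°. The last 40° I'll take slowly at the end, onto the stop.

Call:
{"api": "send_rows", "payload": {
  "motion": [
    {"offset": [-0.41,-0.97,0],"turn": 0},
    {"offset": [-0.72,-1.98,0],"turn": 0},
    {"offset": [-0.92,-3.01,0],"turn": 0},
    {"offset": [-1.01,-4.06,0],"turn": 0},
    {"offset": [-1.0,-5.11,0],"turn": 0},
    {"offset": [-0.9,-6.1,0],"turn": 0},
    {"offset": [-0.8,-6.6,0],"turn": 0},
    {"offset": [-0.7,-7.0,0],"turn": 0}
  ]
}}

```text
t: 11.75
eef_pos: [0.4776, 0.0991, 0.4056]
ee_rot: [3.14, 0.001, 0.0]
force: [3.7, -14.5, -1.5]
width: 0.0249
```

Call:
{"api": "send_rows", "payload": {
  "motion": [
    {"offset": [0.07,-0.2,0],"turn": 0},
    {"offset": [0.14,-0.4,0],"turn": 0},
    {"offset": [0.14,-0.4,0],"turn": 0}
  ]
}}

```text
t: 12.05
eef_pos: [0.4782, 0.1004, 0.4055]
ee_rot: [3.134, 0.004, -0.001]
force: [2.0, -18.6, 1.6]
width: 0.0249
```

```bash
python3 - <<'E'
from h import *
wheel("pics/t9.png");s=get_state();print(s["ee_rot"],s["width"])
E
```

```text
bolt [257.6, 243.7] 55 r 0.0427 ang 75.8
bolt [305.5, 301.7] 11 r 0.075 ang -162.3
knob r 0.1003 ang 164.4 12.1 [0.4781 0.1003 0.4055] [  1.4 -17.9   2.1]
[ 3.13426745e+00  3.98287105e-03 -9.33972197e-04] 0.02551792547273013
```

The bolt shows the wheel at about 190.9°, against its stop, with a firm 18 N reaction. I'll ease off, open and rise.

Call:
{"api": "send_rows", "payload": {
  "motion": [
    {"offset": [-0.05,0.2,0],"turn": 0},
    {"offset": [-0.1,0.35,0],"turn": 0},
    {"offset": [-0.1,0.35,0],"turn": 0}
  ],
  "squeeze": 10
}}

```text
t: 12.4
eef_pos: [0.4776, 0.0986, 0.4056]
ee_rot: [3.14, 0.001, -0.001]
force: [0.9, -6.8, -0.5]
width: 0.0255
```

Call:
{"api": "send_rows", "payload": {
  "motion": [
    {"offset": [0,0,0],"turn": 0},
    {"offset": [0,0,0],"turn": 0},
    {"offset": [0,0,0],"turn": 0},
    {"offset": [0,0,0],"turn": 0},
    {"offset": [0,0,0],"turn": 0},
    {"offset": [0,0,0],"turn": 0},
    {"offset": [0,0,0],"turn": 0},
    {"offset": [0,0,0],"turn": 0}
  ],
  "hand": 1
}}

```text
t: 13.2
eef_pos: [0.4779, 0.0995, 0.4057]
ee_rot: [3.142, 0.0, -0.0]
force: [-0.1, -0.1, -0.3]
width: 0.084
```

Call:
{"api": "send_rows", "payload": {
  "motion": [
    {"offset": [0,0,-1],"turn": 0},
    {"offset": [0,0,-3],"turn": 0},
    {"offset": [0,0,-6],"turn": 0},
    {"offset": [0,0,-9],"turn": 0},
    {"offset": [0,-4,-10],"turn": 0},
    {"offset": [0,-8,-10],"turn": 0},
    {"offset": [0,-12,-10],"turn": 0},
    {"offset": [0,-16,-10],"turn": 0}
  ]
}}

```text
t: 14.0
eef_pos: [0.4777, 0.2608, 0.5069]
ee_rot: [-3.141, -0.001, -0.001]
force: [1.1, -0.4, -0.9]
width: 0.0873
```

Call:
{"api": "send_rows", "payload": {
  "motion": [
    {"offset": [0,-4,0],"turn": 0},
    {"offset": [0,-8,0],"turn": 0},
    {"offset": [0,-12,0],"turn": 0},
    {"offset": [0,-12,0],"turn": 0},
    {"offset": [0,-12,0],"turn": 0}
  ]
}}

```text
t: 14.5
eef_pos: [0.4779, 0.3805, 0.5055]
ee_rot: [3.141, 0.0, 0.001]
force: [-0.1, 0.3, -0.2]
width: 0.0878
```

```bash
python3 - <<'E'
from h import *
t=wheel();s=grab_frame("side");bt=blobs(t,brown(t),(230,270,345,380))
print(bt)
for st,c in bt: print(plane(t,*c,.244),depth(t,*c))
cv2.imwrite("pics/f.png",np.hstack([cv2.resize(t["frame"][170:350,200:380],(400,400)),cv2.resize(s["frame"][200:450,190:440],(400,400))]))
E
```

```text
bolt [257.6, 243.8] 53 r 0.0427 ang 76.0
knob r 0.3212 ang 107.5 14.55 [0.478  0.3796 0.5059] [ 0.5 -0.5  0.5]
[([235, 270, 25, 15, 88], [242.9, 279.7]), ([313, 270, 31, 17, 105], [333.9, 281.6]), ([263, 319, 15, 15, 171], [269.8, 325.8])]
[0.53658839 0.13209279 0.244     ] [0.53393907 0.15002092 0.08637369]
[0.53065246 0.01264212 0.244     ] [0.52655429 0.00211308 0.0848278 ]
[0.4755359  0.09824936 0.244     ] [0.47823129 0.09669355 0.26878522]
```

View pics/f.png

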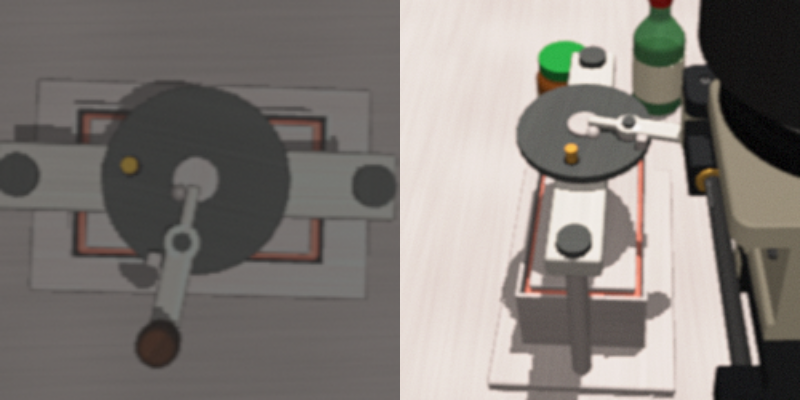

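The top view shows the crank straight out from the boss at (182,242) to the knob at (157,345), along the wheel radius, and the gripper clear of it. Everything still stands.

```bash
python3 -c "
from station import *
print(job_done())"
```

```text
the job is handed in; nothing more can be done
None
```

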